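# Unhook the canister from its bracket and stand it on the cork mat

### The arm

A 6-joint arm with a two-finger parallel gripper is mounted at the origin on the work surface. World frame = base frame: x ahead of the robot, y to its left, z up, the work surface at z = 0. Lengths are in m, angles in rad, forces in N, time in s.
With the tool pointing down it reaches from about 0.15 to 0.775 m from the base axis. Payload 6.1 kg.
Tool frame: the origin (TCP) lies at the centre of the arm's flange, where the gripper is bolted on; the fingertips stand 173 mm ahead of it and the grasp point (between the pads) lies 155 mm ahead of it; z points along the fingers, x is the direction in which the jaws open and shut, and the axes are right-handed (so a half turn about z gives the same grasp; the last joint's range is limited). The gripper opens to 85 mm and grips with 20 to 120 N. Pads are 22 mm wide; open, the fingers measure 114 mm over their backs; the gripper's body (76 mm by 85 mm) begins 54 mm behind the grasp point. The pads swing forward as they close: fully open they stand 13 mm farther back than shut.
Start: joints at [-1.138, 0.126, -0.04, 1.405, 0, 1.571], TCP at [0.22, -0.477, 0.405] pointing down, gripper open.
Joint ranges: [-2.72, 2.72], [-0.95, 1.95], [-1.27, 1.35], [-1.78, 2.02], [-1.46, 1.47], [-3.14, 3.14]. Speed limits (rad/s): [2.39, 2.39, 3.01, 3.14, 3.14, 3.14].

### API

Orientations are given as a 3x3 rotation matrix whose columns are the frame's x, y, z axes.
In Python, from station import sense, read_camera, camera_info, finish_job gives the robot as it stands. The module is installed in compiled form; this text tells all that it offers.
- The arm moves only by the tool move_arm, never from a script. Its arguments are lists of equal length, an entry for each row: "travel": the shift along the tool's x, y, z in units of 25 mm (1.0 is 25 mm), a list of three; "dr": the turn, a rotation vector about the tool's x, y, z in units of 10 degrees (1.0 is 10 degrees), a list of three; "gripper": the gripper's target within -1 to 1 (fully open at 1, half-way at 0, shut at -1). In form: {"travel": [[x, y, z], ...], "dr": [[ax, ay, az], ...], "gripper": [gripper, ...]}. A call has 1 to 5 rows; each row is the pose to reach, as a shift and turn from the pose commanded when the call began, along the tool's axes at that moment; what a row does not reach only later rows make up. A row lasts 1/8 s, in which the tool goes at most 62.5 mm and 10.7 degrees, less where a joint would pass 70% of its speed; a pose out of reach is approached as far as the arm can. A call with a gripper value outside its range is refused whole. The fingers move at their own pace and stop on an object; "squeeze" is the grip in N (left out, the last holds). Time passes only in rows, so rows that repeat a pose let the fingers close. It gives the time, the measured TCP pose, the force and the opening at its end, in the units of the state.
- sense(): the state, without advancing time (a new reading comes with each control period).
- read_camera(name): name is "scene" or "top" or "wrist"; returns (picture, depth): 480x640x3 uint8, red, green, blue; 480x640 float32, m along the optical axis (not along the pixel's ray), 0 where there is no reading.
- camera_info(name): a dict with "vfov" (degrees; the focal length in pixels is half the picture's height over the tangent of half this angle, whatever the lens; pixels are square), "cx", "cy" (the principal point, pixels), "extrinsics" (4x4, takes a point from camera to world coordinates); the wrist camera has in their place "mount" (4x4, takes a point from camera to tool coordinates, whose origin is the TCP and whose axes are the tool frame's). Camera axes: x right, y down, z forward; pixel columns grow to the right and rows downward; lengths in m; the calibration is good to about 2 mm. A picture is of the moment at which its call begins: read the wrist's pose just before it. camera_info takes no time and is no camera call.
- finish_job(): hands the job in, once; it reports no verdict.
The state is a dict: "time_s": time; "joint_pos": joint angles; "joint_vel": joint speeds; "effort": joint torques, N m; "eef_pos": TCP position; "tcp_rot": TCP orientation; "force": force on the tool from outside, world axes, zero at the start; "wrist_torque": the same for the moment, N m; "finger_gap": opening from 0.0 (shut) to 1.0 (fully open).
Only numpy, scipy, OpenCV 4.12 (cv2) and the standard library are available. Lean on these libraries where they do the work, as an engineer would, in place of code of your own. Each camera call takes 0.05 s, during which the arm holds its last target. There are 200 camera calls.

### The job

Take the aluminium canister out of its bracket by the carrying loop on its cap: raise it until you feel its back hook meet the top lip of the catch rail, tilt its top back towards the bracket's front so that the hook comes out over the rail's retaining lip while the foot is still in the shoe, then lift it out. Be gentle: the bracket bends if it is forced. Stand the canister upright in the middle of the cork mat, set down softly, let go of it, and leave the other things on the shelf where they are.

Things in the scene. Friction and masses are not known exactly. Their poses are not given: they have to be found in the camera images.
- canister_center (a point): Aluminium screw-top canister, 202 mm tall with its loop, 0.26 to 0.42 kg. Point on its axis, 100 mm above its underside; axes are the canister's own: z up its axis, x to its back, where the hook is. Foot 52 mm diameter for the lowest 6 mm, body 60 mm up to 128 mm, black cap 47 mm, 142 to 160 mm up. Starts upright in the bracket, hook in the catch rail.
- canister_foot (a point): Centre of the canister's underside; axes as the canister's.
- loop (a point): The place to grip: middle of the rigid black carrying loop on the cap, on the axis, 184 mm above the underside; axes as the canister's. A flat upright block with a small hole, 12 mm thick along x, 36 mm wide along y, standing from 160 mm (cap top) to 202 mm above the underside. Nothing else is near it.
- hook_tip (a point): Lower rear edge of the steel hook on the canister's back, 51 mm behind the axis, 82 mm above the underside; axes as the canister's. A strip 36 mm wide (y): the arm, 5 mm thick, runs back from the body at 112 to 117 mm height; the leg, 4.5 mm thick, hangs from its end (46.5 to 51 mm behind the axis) down to 82 mm. Hook plate's rear face 33.5 mm behind the axis.
- bracket: Slate-grey steel bracket, fixed. Origin on the shelf under the canister's starting axis; z up; front faces -x, catch rail on the +x side. Base plate 150 x 136 mm, 6 mm thick. Over about 10 N of the canister on the catch frame bends it (30 N for shoe and plate); the rail gives about 1 mm per 15 N. Drawing the hook 15 mm forward, level, while tilting 7 to 8 degrees (foot about in place) frees it.
- shoe (a point): Part of the bracket: top of the base plate at the centre of the shoe, axes as the bracket's. The shoe has five flat walls 3 mm thick, 38 mm high over the plate, at front and sides, inner faces 37 mm from the centre, open to the rear: the foot cannot be pulled straight forward until it is raised over 38 mm.
- rail_front (a point): Front of the catch rail, 40 mm behind the bracket's origin (axes as the bracket's), at its MEAN height. The aluminium C-channel, 112 mm long, opens to the front. Its retaining lip, 2.5 mm thick, 40 to 42.5 mm behind the origin, stands up between hook plate and hook leg, its top here. Its true height was set by hand within 7 mm up or down, is not measured and must be felt.
- catch_frame: Two uprights (67 to 73 mm behind, 46 mm to either side, tops 164 mm over the shelf) bolted to the bracket, with the catch rail; origin and axes as the bracket's. The rail's top lip overhangs the hook from 38.5 mm behind the origin back, 37 mm above the retaining lip's top; web 62.5 mm behind. The canister can rise 11 to 25 mm till the hook meets it, 2 mm after the leg clears the retaining lip.
- mat: Round cork mat, 116 mm diameter, 4 mm thick, fixed flat on the shelf; origin at the centre of its underside. The canister is to stand in its middle.
- mailbox_key: Bystander: grey plastic mailbox key lying flat, 63 mm long, 6 mm thick; origin on the underside near its middle.
- clothes_peg: Bystander: wooden clothes peg lying flat, 72 x 11 x 10 mm; origin at the middle of its underside.
- bicycle_bell: Bystander: steel bicycle bell, 56 mm diameter, 40 mm tall; origin at the middle of its underside.
- glass_jar: Bystander: small glass jar with yellow twist cap, 56 mm diameter, 75 mm tall; origin at the middle of its underside.
- padlock: Bystander: brass padlock lying flat, 72 x 42 x 18 mm; origin under the middle of its brass body.
- flower_pot: Bystander: small empty terracotta pot, 76 mm across its rim, 66 mm tall; origin at the middle of its underside.
Not all that is in view belongs to the job. What is shaped like the bracket but orange or pink is not meant. Several things have the shape of the mat; the one meant has the colours described above.

How it is judged:
On the way, in this order (a step that is already met when the one before it is completed fails the run):
1. the hook is drawn out to the front of the catch rail's retaining lip, the canister tilted back, while its foot is still inside the shoe (x of hook_tip in the frame of bracket below 0.0395 m and z of canister_foot in the frame of bracket below 0.044 m and angle between canister_center's own z axis and vertical above 0.05 rad).
2. the canister is lifted out of the shoe (z of canister_foot in the frame of bracket above 0.05 m).
At the end, for the whole second after the job is handed in: The canister stands released, upright (within 3 degrees) and at rest on the cork mat, its axis within 20 mm of the mat's centre (horizontal distance between canister_foot and mat below 0.02 m and height (world z) of canister_foot below 0.007 m and angle between canister_center's own z axis and vertical below 0.05 rad and contact force between canister and mat above 1 N and contact force between canister and the fingers below 0.05 N and linear speed of canister below 0.01 m/s); the robot touches nothing.
It fails at once if the canister presses on the catch rail or its uprights with more than 10 N (contact force between canister and catch_frame above 10 N).
It fails at once if the canister presses on the bracket's shoe or base plate with more than 30 N (contact force between canister and bracket above 30 N).
It fails at once if the canister is set down on the mat with more than 25 N, or dropped on it (contact force between canister and mat above 25 N).
It fails at once if the canister is tipped by more than 40 degrees (angle between canister_center's own z axis and vertical above 0.7 rad).
It fails at once if one of the other things on the shelf is moved by more than 20 mm (distance of any of mailbox_key, clothes_peg, bicycle_bell, glass_jar, padlock, flower_pot from where it was at the start of the episode above 0.02 m).
It also fails if it takes over 61 s, if anything falls off the work surface, if the arm or the gripper's body presses on something with over 40 N, if the wrist force passes 120 N, or if a joint passes its speed limit or range.

## Working session

There is one attempt and no reset: what is moved stays moved. The work goes in short steps, Python scripts to look and compute and a tool call to move; the robot and the scene stay as the last step left them, time stands still between calls to the robot, and variables do not carry over. Pictures are saved under pics/ and viewed, about 8 in all and at most 12, crops included, and the job is handed in when it is done.

Besides the shell and the picture viewer there is one more tool, called after "Emit:" as a command line: name --argument value ..., lists and objects as JSON in quotes. move_arm: Moves the arm, as the interface text tells. Its arguments: {"type":"object","properties":{"travel":{"type":"array","items":{"type":"array","items":{"type":"number"}}},"dr":{"type":"array","items":{"type":"array","items":{"type":"number"}}},"gripper":{"type":"array","items":{"type":"number"}},"squeeze":{"type":"number"}},"required":["travel","dr","gripper"]}

```bash
mkdir -p pics
cat > h.py <<'E'
import numpy as np, cv2
from station import *
def cam(n):
    s=sense(); p,d=read_camera(n); i=camera_info(n)
    f=240/np.tan(np.radians(i['vfov'])/2)
    if 'extrinsics' in i: T=np.array(i['extrinsics'])
    else:
        W=np.eye(4); W[:3,:3]=s['tcp_rot']; W[:3,3]=s['eef_pos']; T=W@np.array(i['mount'])
    return p,d,f,i['cx'],i['cy'],T
def cloud(d,f,cx,cy,T):
    v,u=np.mgrid[0:480,0:640]; P=np.stack([(u-cx)/f*d,(v-cy)/f*d,d],-1)
    return P@T[:3,:3].T+T[:3,3]
def ray(u,v,z,f,cx,cy,T):
    r=T[:3,:3]@np.array([(u-cx)/f,(v-cy)/f,1]); o=T[:3,3]; return o+r*(z-o[2])/r[2]
E
python3 - <<'E'
from h import *
for n in ['scene','top']:
    c=cam(n); cv2.imwrite(f'pics/{n}0.png',c[0][...,::-1]); np.savez(n+'0.npz',p=c[0],d=c[1],f=c[2],cx=c[3],cy=c[4],T=c[5])
    print(n,c[2:5],c[5].round(3).tolist())
print(sense())
E
```

```text
scene (np.float64(565.7629997614315), 322.2293119468038, 241.4363224145883) [[0.01, 0.696, -0.718, 1.368], [1.0, -0.012, 0.003, 0.021], [-0.007, -0.718, -0.696, 0.915], [0.0, 0.0, 0.0, 1.0]]
top (np.float64(556.5410050961876), 315.5624889982656, 233.66224671738337) [[0.025, -0.996, 0.088, 0.413], [-0.999, -0.026, -0.02, 0.023], [0.022, -0.087, -0.996, 1.433], [0.0, 0.0, 0.0, 1.0]]
{'time_s': 0.1, 'joint_pos': array([-1.13801602e+00,  1.26331027e-01, -4.05283742e-02,  1.40540794e+00,
        1.68687874e-05,  1.57082064e+00]), 'joint_vel': array([-0.00039824, -0.00185881,  0.00183959, -0.00061374,  0.00189862,
       -0.00081842]), 'effort': array([ 8.97307618e-04, -4.36902881e+01,  3.53605914e+01,  1.36342281e-02,
       -7.40563706e-06, -6.53998370e-06]), 'eef_pos': array([ 0.22013219, -0.47648157,  0.40399043]), 'tcp_rot': array([[ 4.19373874e-01, -9.07813412e-01, -6.01624732e-04],
       [-9.07812420e-01, -4.19374305e-01,  1.34246659e-03],
       [-1.47101513e-03, -1.68330104e-05, -9.99998918e-01]]), 'force': array([1.57240657e-01, 1.48301915e-04, 1.43754925e-01]), 'wrist_torque': array([-0.04046643,  0.00497175,  0.0230838 ]), 'finger_gap': 0.9964493050614691}
```

View pics/scene0.png

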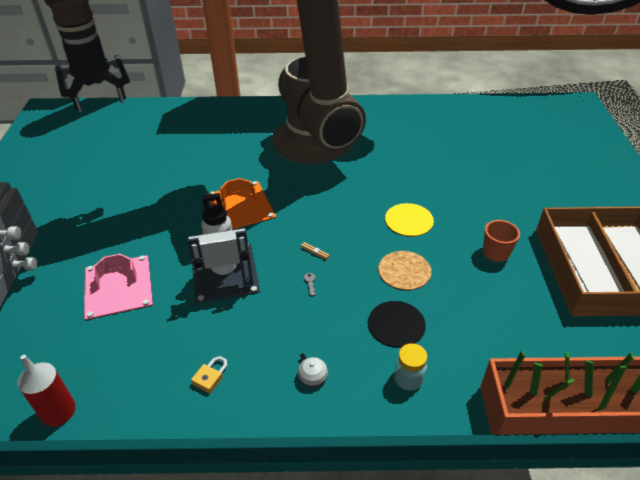

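View pics/top0.png

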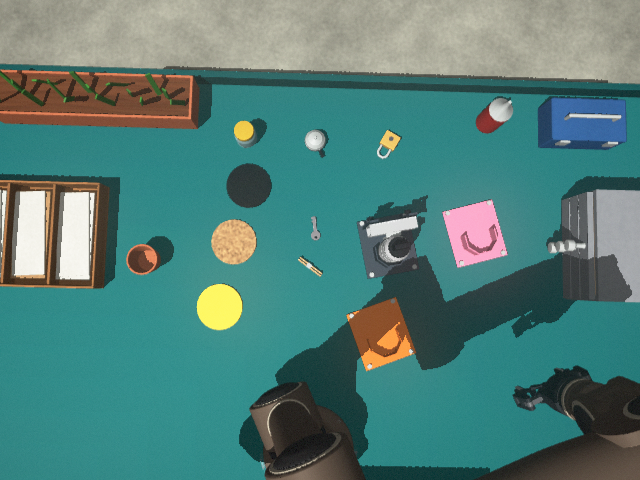

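The scene view shows the slate bracket with the canister at about (220,245) and its loop at (212,200). Lookalikes are:
- **Brackets:** orange at (245,200) and pink at (118,285).
- **Bottles and jars:** red bottle at (50,390) and jar at (410,370).
- **Mats:** cork at (405,270) is the one meant. Yellow is at (409,219) and black at (397,324).

In the top view the bracket is at (390,247), its rail at (392,225) on the +x side, and the cork mat at (233,242).

Run:
```python
from h import *
L=lambda n:(lambda z:(z['p'],z['d'],float(z['f']),float(z['cx']),float(z['cy']),z['T']))(np.load(n+'0.npz'))
for n,b,mb in [('top',(340,185,450,290),(205,215,262,270)),('scene',(180,180,265,310),(370,240,440,300))]:
    p,d,*k=L(n); C=cloud(d,*k); hsv=cv2.cvtColor(p,cv2.COLOR_RGB2HSV)
    # mat
    m=np.zeros((480,640),np.uint8); m[mb[1]:mb[3],mb[0]:mb[2]]=1
    m&=((hsv[...,0]<25)&(hsv[...,1]>50)&(hsv[...,2]>90)).astype(np.uint8)
    c=max(cv2.findContours(m,0,1)[0],key=cv2.contourArea); e=cv2.fitEllipse(c)
    cc=np.array([ray(u,v,.004,*k)[:2] for u,v in c[:,0]]).astype(np.float32)
    print(n,'mat',cv2.minEnclosingCircle(cc),ray(*e[0],.004,*k).round(4),'z',np.median(C[m>0],0).round(4))
    X=C[b[1]:b[3],b[0]:b[2]].reshape(-1,3); X=X[np.isfinite(X).all(1)]
    for lo,hi in [(.195,.215),(.160,.172),(.155,.17)]:
        s=X[(X[:,2]>lo)&(X[:,2]<hi)]
        if len(s)>4: print(lo,hi,len(s),s.mean(0).round(4),cv2.minAreaRect((s[:,:2]*1000).astype(np.float32)),'zmax',s[:,2].max().round(4))
    h=np.histogram(X[:,2],np.arange(-.002,.22,.006)); print(h[0])
    g=(hsv[...,1]<110)&(hsv[...,2]<110)&(abs(C[...,2]-.006)<.006)
    m=np.zeros((480,640),np.uint8); m[b[1]:b[3],b[0]:b[2]]=g[b[1]:b[3],b[0]:b[2]]*255
    m=cv2.morphologyEx(m,cv2.MORPH_OPEN,np.ones((2,2)))
    s=C[m>0]; print('plate',len(s),cv2.minAreaRect((s[:,:2]*1000).astype(np.float32)),s[:,2].mean())
p,d,*k=L('top'); t=cv2.resize(p[180:300,330:460],None,fx=4.5,fy=4.5,interpolation=2)
p,d,*k=L('scene'); q=cv2.resize(p[180:310,170:280],None,fx=4.15,fy=4.15,interpolation=2)
H=min(t.shape[0],q.shape[0]); o=np.hstack([t[:H],q[:H]]); o=cv2.resize(o,None,fx=.76,fy=.76); print(o.shape); cv2.imwrite('pics/crop1.png',o[...,::-1])
```

```text
top mat ((0.514053225517273, 0.20442922413349152), 0.05786003917455673) [0.514  0.2046 0.004 ] z [0.5137 0.2042 0.0044]
0.195 0.215 95 [ 0.5001 -0.1933  0.2081] ((500.44976806640625, -194.01083374023438), (11.954405784606934, 36.93043899536133), 12.32248592376709) zmax 0.2145
0.16 0.172 274 [ 0.51   -0.1904  0.1659] ((524.6304321289062, -189.13079833984375), (95.52303314208984, 113.4414291381836), 12.145391464233398) zmax 0.1714
0.155 0.17 277 [ 0.5119 -0.1901  0.1652] ((524.1808471679688, -189.22756958007812), (96.44281005859375, 113.4414291381836), 12.145390510559082) zmax 0.17
[5737 2115  261   18   25   23   26   49   23    7    4    9   23   44
   22   15   19   20   26   52   64   46   21  250  434   31   17  131
  143    7    3    3    2    5   40   48]
plate 1610 ((497.8420715332031, -140.42376708984375), (237.1716766357422, 348.0391845703125), 8.797600746154785) 0.017880432836952117
scene mat ((0.5189386606216431, 0.20408129692077637), 0.05830388143658638) [0.521  0.2041 0.004 ] z [0.5205 0.2042 0.0029]
0.195 0.215 141 [ 0.506  -0.1934  0.2042] ((504.4617919921875, -193.72122192382812), (16.097951889038086, 36.17532730102539), 15.543553352355957) zmax 0.2103
0.16 0.172 286 [ 0.5256 -0.1889  0.1646] ((527.855224609375, -188.770751953125), (99.09723663330078, 111.88240814208984), 12.025229454040527) zmax 0.172
0.155 0.17 356 [ 0.5312 -0.1887  0.1627] ((527.9305419921875, -189.1241912841797), (99.09723663330078, 112.60516357421875), 12.025229454040527) zmax 0.17
[3910 2127  168  148  152  143  110   93   28   27   22   28   64  114
   91   91   80  115  168  192  134  149  188  429  316   82  104  218
   68   61   28   25   29   36   82   19]
plate 1486 ((914.26220703125, -107.23661804199219), (941.2740478515625, 133.94029235839844), 11.728680610656738) 0.009830678009998838
(410, 792, 3)
```

View pics/crop1.png

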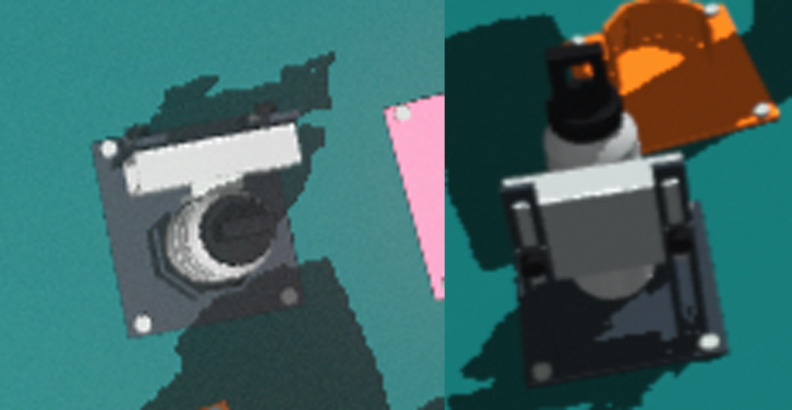

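The crop confirms the aluminium canister with its black loop in the slate bracket, rail on the far (+x) side, yaw about +12°. The loop is at about (0.502,-0.194) with its top at 0.208 m, as expected. The mat is at about (0.517,0.204) with the right radius. First move is to hover and check with the wrist camera.

Emit:
move_arm --travel '[[-0.7, -1.8, -0.7], [-1.4, -3.6, -1.5], [-2.1, -5.4, -2.2], [-2.8, -7.2, -3.0], [-2.8, -7.5, -3.0]]' --dr '[[0, 0, -0.8], [0, 0, -1.6], [0, 0, -2.4], [0, 0, -3.2], [0, 0, -4.0]]' --gripper '[1, 1, 1, 1, 1]'

```text
time_s: 0.72
eef_pos: [0.3626, -0.3325, 0.4811]
tcp_rot: [[0.908, -0.418, 0.002], [-0.418, -0.908, -0.001], [0.002, 0.0, -1.0]]
force: [-0.4, 0.3, -0.5]
finger_gap: 1.003
```

```bash
cat >> h.py <<'E'
YAW=np.radians(12.15)
def Rg(yaw=YAW,tilt=0):  # tool down, x along bracket x; tilt = canister tilt (top to front)
    from scipy.spatial.transform import Rotation as R
    return (R.from_euler('z',yaw)*R.from_euler('y',-tilt)*R.from_euler('x',np.pi)).as_matrix()
def togo(pos,Rt):
    from scipy.spatial.transform import Rotation as R
    s=sense(); A=s['tcp_rot']
    print('t',s['time_s'],'tcp',s['eef_pos'].round(4),'gap',round(s['finger_gap'],3),'F',s['force'].round(2))
    print('travel',(A.T@(np.array(pos)-s['eef_pos'])/.025).round(2),'dr',(np.degrees(R.from_matrix(A.T@Rt).as_rotvec())/10).round(2))
E
python3 -c "
from h import *
togo([.48,-.194,.48],Rg())"
```

```text
t 0.725 tcp [ 0.3626 -0.3325  0.4811] gap 1.003 F [-0.44  0.35 -0.51]
travel [ 1.95 -7.    0.05] dr [ 0.01 -0.01 -3.69]
```

Emit:
move_arm --travel '[[0.5, -1.7, 0], [1.0, -3.4, 0], [1.5, -5.2, 0], [1.95, -7.0, 0], [1.95, -7.0, 0]]' --dr '[[0, 0, -0.9], [0, 0, -1.8], [0, 0, -2.7], [0, 0, -3.69], [0, 0, -3.69]]' --gripper '[1, 1, 1, 1, 1]'

```text
time_s: 1.35
eef_pos: [0.4812, -0.1948, 0.4788]
tcp_rot: [[0.978, 0.208, -0.001], [0.208, -0.978, 0.001], [-0.001, -0.001, -1.0]]
force: [0.5, -0.4, 0.2]
finger_gap: 1.002
```

Run:
```python
from h import *
p,d,*k=cam('wrist'); C=cloud(d,*k); cv2.imwrite('pics/w1.png',p[...,::-1])
X=C.reshape(-1,3); X=X[(d.ravel()>0.05)&(abs(X[:,0]-.502)<.12)&(abs(X[:,1]+.194)<.1)]
print(k[3].round(3).tolist())
print(np.histogram(X[:,2],np.arange(-.002,.24,.006))[0])
for lo,hi in [(.202,.214),(.155,.18)]:
    s=X[(X[:,2]>lo)&(X[:,2]<hi)]
    if len(s)>4: print(lo,hi,len(s),s.mean(0).round(4),cv2.minAreaRect((s[:,:2]*1000).astype(np.float32)))
togo([.48,-.194,.48],Rg())
```

```text
[[0.978, 0.201, 0.054, 0.468], [0.208, -0.943, -0.258, -0.129], [-0.001, 0.264, -0.965, 0.448], [0.0, 0.0, 0.0, 1.0]]
[18831  6994   204    90    41    91    79   385    41    32    19    27
   127   483   144   175   168   362    77   243   665   204   122  1059
  5462   166   249  1390  1414    49    81    52    54    61   480   680
     0     0     0     0]
0.202 0.214 1160 [ 0.5029 -0.1939  0.2079] ((503.3666687011719, -194.6702880859375), (12.176726341247559, 36.14189529418945), 12.517865180969238)
0.155 0.18 3104 [ 0.5158 -0.1883  0.1656] ((527.3654174804688, -189.95046997070312), (96.57406616210938, 112.92718505859375), 11.834219932556152)
t 1.4 tcp [ 0.4804 -0.1958  0.479 ] gap 0.997 F [0.28 0.05 0.69]
travel [-0.   -0.07 -0.04] dr [-0.    0.01 -0.03]
```

View pics/w1.png

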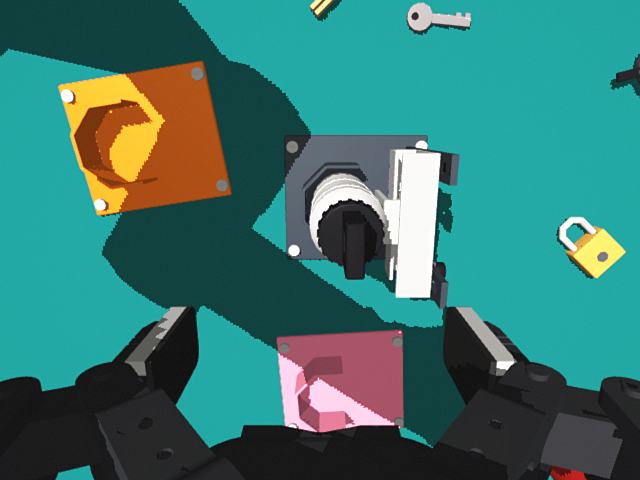

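The wrist view shows the loop's top edge at (355,250) and the rail at (418,225). The cloud puts the loop at (0.503,-0.1945), yaw 12.3°, size 12x36 mm and top 0.208, which matches the other cameras. Descending half open.

Emit:
move_arm --travel '[[0.9, 0.1, 1.0], [0.9, 0.1, 2.5], [0.9, 0.1, 4.0], [0.9, 0.1, 5.0], [0.9, 0.1, 5.3]]' --dr '[[0, 0, -0.02], [0, 0, -0.02], [0, 0, -0.02], [0, 0, -0.02], [0, 0, -0.02]]' --gripper '[0, 0, 0, 0, 0]'

```text
time_s: 2.02
eef_pos: [0.5011, -0.1954, 0.3455]
tcp_rot: [[0.979, 0.204, -0.003], [0.204, -0.979, 0.001], [-0.003, -0.001, -1.0]]
force: [-0.7, 0.1, -0.2]
finger_gap: 0.504
```

Run:
```python
from h import *
togo([.5028,-.1942,.345],Rg())
p,d,*k=cam('wrist'); cv2.imwrite('pics/w2.png',p[...,::-1])
```

```text
t 2.025 tcp [ 0.5011 -0.1954  0.3455] gap 0.504 F [-0.72  0.06 -0.2 ]
travel [ 0.08 -0.03  0.02] dr [-0.01  0.02 -0.04]
```

View pics/w2.png

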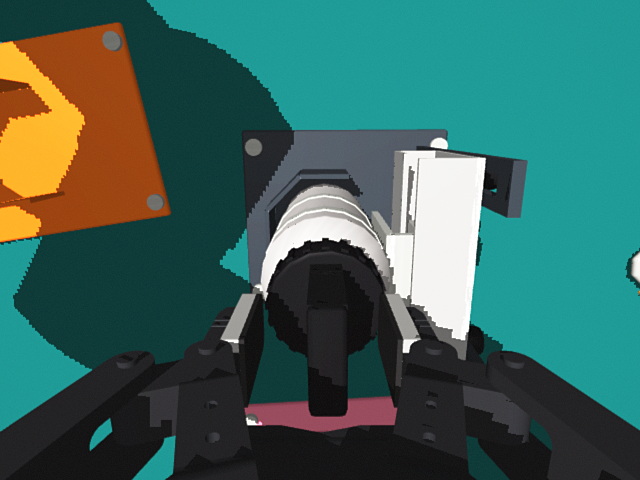

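The loop at (328,360) sits between the pads at about 245 and 400, near centre. Closing.

Emit:
move_arm --travel '[[0.07, 0, 0], [0.07, 0, 0], [0.07, 0, 0], [0.07, 0, 0], [0.07, 0, 0]]' --dr '[[0, 0, 0], [0, 0, 0], [0, 0, 0], [0, 0, 0], [0, 0, 0]]' --gripper '[-0.4, -0.6, -0.75, -1, -1]' --squeeze 30

```text
time_s: 2.7
eef_pos: [0.5038, -0.1944, 0.3484]
tcp_rot: [[0.979, 0.206, 0.001], [0.206, -0.979, -0.001], [0.001, 0.001, -1.0]]
force: [-2.7, -0.1, 5.4]
finger_gap: 0.135
```

Emit:
move_arm --travel '[[0, 0, 0], [0, 0, 0], [0, 0, 0]]' --dr '[[0, 0, 0], [0, 0, 0], [0, 0, 0]]' --gripper '[-1, -1, -1]' --squeeze 60

```text
time_s: 3.08
eef_pos: [0.5038, -0.1944, 0.3484]
tcp_rot: [[0.979, 0.206, 0.001], [0.206, -0.979, -0.001], [0.001, 0.001, -1.0]]
force: [-2.5, -1.1, 6.7]
finger_gap: 0.132
```

```bash
python3 -c "
from h import *
togo([.5028,-.1942,.345],Rg()); s=sense(); print(s['wrist_torque'],s['effort'].round(2))"
```

```text
t 3.075 tcp [ 0.5038 -0.1944  0.3484] gap 0.132 F [-2.53 -1.13  6.72]
travel [-0.04 -0.02  0.14] dr [ 0.01 -0.01 -0.03]
[-0.11242717  0.73643708  0.0230723 ] [  0.72 -42.3   33.53  -1.16   0.49  -0.  ]
```

Emit:
move_arm --travel '[[0, 0, -0.1], [0, 0, -0.2], [0, 0, -0.3], [0, 0, -0.4], [0, 0, -0.4]]' --dr '[[0, 0, 0], [0, 0, 0], [0, 0, 0], [0, 0, 0], [0, 0, 0]]' --gripper '[-1, -1, -1, -1, -1]'

```text
time_s: 3.7
eef_pos: [0.504, -0.1943, 0.3573]
tcp_rot: [[0.979, 0.206, 0.0], [0.206, -0.979, -0.0], [0.0, 0.0, -1.0]]
force: [0.6, -0.4, -4.2]
finger_gap: 0.129
```

Emit:
move_arm --travel '[[0, 0, 0], [0, 0, 0]]' --dr '[[0, 0, 0], [0, 0, 0]]' --gripper '[-1, -1]'

```text
time_s: 3.95
eef_pos: [0.5039, -0.1943, 0.3571]
tcp_rot: [[0.979, 0.206, -0.0], [0.206, -0.979, 0.0], [-0.0, -0.0, -1.0]]
force: [0.4, 0.7, -3.3]
finger_gap: 0.129
```

```bash
python3 -c "
from h import *
togo([.5038,-.1944,.3584],Rg()); s=sense(); print(s['wrist_torque'],s['tcp_rot'].round(4).tolist())"
```

```text
t 3.95 tcp [ 0.5039 -0.1943  0.3571] gap 0.129 F [ 0.37  0.74 -3.33]
travel [-0.    0.   -0.05] dr [-0.    0.   -0.03]
[ 0.02080139  0.01085787 -0.00885787] [[0.9785, 0.2062, -0.0001], [0.2062, -0.9785, 0.0001], [-0.0001, -0.0001, -1.0]]
```

Run:
```python
from h import *
for n in ['top','scene']:
    z=np.load(n+'0.npz'); C=cloud(z['d'],float(z['f']),float(z['cx']),float(z['cy']),z['T'])
    o=np.array([.503,-.1945]); 
    D=C[...,:2]-o; c,s=np.cos(YAW),np.sin(YAW); bx=D[...,0]*c+D[...,1]*s; by=-D[...,0]*s+D[...,1]*c
    m=(bx>.045)&(bx<.06)&(abs(by)<.04)&(C[...,2]>.1)
    print(n,m.sum(),np.percentile(C[...,2][m],[10,50,90]).round(4))
```

```text
top 221 [0.1398 0.1431 0.146 ]
scene 195 [0.1398 0.1418 0.1435]
```

Emit:
move_arm --travel '[[0, 0, -0.04], [0, 0, -0.08], [0, 0, -0.08], [0, 0, -0.08]]' --dr '[[0, 0, 0], [0, 0, 0], [0, 0, 0], [0, 0, 0]]' --gripper '[-1, -1, -1, -1]'

```text
time_s: 4.45
eef_pos: [0.5039, -0.1943, 0.3592]
tcp_rot: [[0.979, 0.206, 0.0], [0.206, -0.979, -0.0], [0.0, 0.0, -1.0]]
force: [-0.0, -0.5, -3.1]
finger_gap: 0.13
```

Emit:
move_arm --travel '[[0, 0, -0.02], [0, 0, -0.04], [0, 0, -0.06], [0, 0, -0.07], [0, 0, -0.07]]' --dr '[[0, 0, 0], [0, 0, 0], [0, 0, 0], [0, 0, 0], [0, 0, 0]]' --gripper '[-1, -1, -1, -1, -1]'

```text
time_s: 5.08
eef_pos: [0.5039, -0.1943, 0.361]
tcp_rot: [[0.979, 0.206, 0.0], [0.206, -0.979, -0.0], [0.0, 0.0, -1.0]]
force: [-0.6, 0.2, -3.8]
finger_gap: 0.135
```

Emit:
move_arm --travel '[[0, 0, -0.02], [0, 0, -0.04], [0, 0, -0.05], [0, 0, -0.05]]' --dr '[[0, 0, 0], [0, 0, 0], [0, 0, 0], [0, 0, 0]]' --gripper '[-1, -1, -1, -1]'

```text
time_s: 5.58
eef_pos: [0.5039, -0.1943, 0.3622]
tcp_rot: [[0.979, 0.206, 0.0], [0.206, -0.979, -0.0], [-0.0, 0.0, -1.0]]
force: [-0.8, 0.1, -3.9]
finger_gap: 0.13
```

Emit:
move_arm --travel '[[0, 0, -0.02], [0, 0, -0.04], [0, 0, -0.05], [0, 0, -0.05]]' --dr '[[0, 0, 0], [0, 0, 0], [0, 0, 0], [0, 0, 0]]' --gripper '[-1, -1, -1, -1]'

```text
time_s: 6.08
eef_pos: [0.5039, -0.1943, 0.3635]
tcp_rot: [[0.979, 0.206, 0.0], [0.206, -0.979, -0.0], [0.0, 0.0, -1.0]]
force: [-0.6, -0.4, -3.5]
finger_gap: 0.127
```

Emit:
move_arm --travel '[[0, 0, -0.02], [0, 0, -0.04], [0, 0, -0.05], [0, 0, -0.05]]' --dr '[[0, 0, 0], [0, 0, 0], [0, 0, 0], [0, 0, 0]]' --gripper '[-1, -1, -1, -1]'

```text
time_s: 6.58
eef_pos: [0.5039, -0.1943, 0.3647]
tcp_rot: [[0.979, 0.206, 0.0], [0.206, -0.979, -0.0], [0.0, 0.0, -1.0]]
force: [0.3, 0.2, -3.3]
finger_gap: 0.132
```

Rise is 16.3 mm with no contact yet.

Emit:
move_arm --travel '[[0, 0, -0.02], [0, 0, -0.04], [0, 0, -0.04], [0, 0, -0.04]]' --dr '[[0, 0, 0], [0, 0, 0], [0, 0, 0], [0, 0, 0]]' --gripper '[-1, -1, -1, -1]'

```text
time_s: 7.08
eef_pos: [0.5039, -0.1943, 0.3655]
tcp_rot: [[0.979, 0.206, -0.0], [0.206, -0.979, 0.0], [-0.0, -0.0, -1.0]]
force: [0.7, -1.2, -5.5]
finger_gap: 0.13
```

```bash
python3 -c "
from h import *
s=sense(); print(s['wrist_torque'],s['force'],s['tcp_rot'].round(4).tolist())"
```

```text
[-0.05181548 -0.05961867  0.05612114] [ 0.72112877 -1.15164011 -5.5462709 ] [[0.9785, 0.2062, -0.0003], [0.2062, -0.9785, 0.0001], [-0.0002, -0.0002, -1.0]]
```

Emit:
move_arm --travel '[[0, 0, -0.01], [0, 0, -0.01]]' --dr '[[0, 0, 0], [0, 0, 0]]' --gripper '[-1, -1]'

```text
time_s: 7.32
eef_pos: [0.5039, -0.1943, 0.3656]
tcp_rot: [[0.979, 0.206, -0.0], [0.206, -0.979, 0.0], [-0.0, -0.0, -1.0]]
force: [0.4, -1.2, -7.7]
finger_gap: 0.129
```

```bash
python3 -c "
from h import *
s=sense(); print(s['wrist_torque'],s['force'],s['eef_pos'])"
```

```text
[-0.03659678 -0.23587855 -0.02244695] [ 0.44481444 -1.18962309 -7.68635107] [ 0.50393777 -0.19431032  0.36563785]
```

Contact is felt: about 4 N and a matching moment at TCP z 0.3655, a rise of about 17 mm, which agrees with the rail's seen height. Backing off 1 mm centres the leg in the window. Next I work out the draw-and-tilt path.

```bash
cat > path.py <<'E'
import numpy as np
from scipy.spatial.transform import Rotation as R
H=np.array([48.75,0,99.5]); tip=np.array([51,0,82]); G=np.array([0,0,342.4]); foot0=np.zeros(3)
def pose(s,N=8.,D=14.5):
    r=R.from_euler('y',-N*s,degrees=True)
    f=np.array([tip[0]-D*s-r.apply(tip)[0],0,H[2]-r.apply(H)[2]])
    return f,r,f+r.apply(G)
r0=None
for c in range(3):
    f0,ra,g0=pose(c/3)
    M=ra.as_matrix()@np.diag([1,-1,-1])
    print('call',c)
    for k in range(1,6):
        f,r,g=pose((c+k/5)/3)
        t=M.T@(g-g0)/25; print(t.round(3),'dr_y',round(np.degrees((ra.inv()*r).magnitude())/10,3),'foot',f.round(2))
E
python3 path.py
```

```text
call 0
[-0.136  0.     0.019] dr_y 0.053 foot [-0.2   0.   -0.45]
[-0.271  0.     0.038] dr_y 0.107 foot [-0.4   0.   -0.89]
[-0.406  0.     0.058] dr_y 0.16 foot [-0.59  0.   -1.32]
[-0.541  0.     0.079] dr_y 0.213 foot [-0.78  0.   -1.75]
[-0.676  0.     0.101] dr_y 0.267 foot [-0.96  0.   -2.16]
call 1
[-0.135  0.     0.016] dr_y 0.053 foot [-1.14  0.   -2.57]
[-0.271  0.     0.034] dr_y 0.107 foot [-1.32  0.   -2.96]
[-0.406  0.     0.052] dr_y 0.16 foot [-1.49  0.   -3.35]
[-0.541  0.     0.071] dr_y 0.213 foot [-1.66  0.   -3.73]
[-0.675  0.     0.091] dr_y 0.267 foot [-1.82  0.   -4.1 ]
call 2
[-0.135  0.     0.014] dr_y 0.053 foot [-1.98  0.   -4.46]
[-0.27  0.    0.03] dr_y 0.107 foot [-2.14  0.   -4.81]
[-0.405  0.     0.046] dr_y 0.16 foot [-2.3   0.   -5.16]
[-0.54   0.     0.063] dr_y 0.213 foot [-2.45  0.   -5.49]
[-0.674  0.     0.08 ] dr_y 0.267 foot [-2.59  0.   -5.82]
```

Emit:
move_arm --travel '[[0, 0, 0.02], [0, 0, 0.04], [0, 0, 0.04]]' --dr '[[0, 0, 0], [0, 0, 0], [0, 0, 0]]' --gripper '[-1, -1, -1]'

```text
time_s: 7.7
eef_pos: [0.5039, -0.1943, 0.3653]
tcp_rot: [[0.979, 0.206, 0.0], [0.206, -0.979, -0.0], [0.0, 0.0, -1.0]]
force: [0.5, -0.7, -3.9]
finger_gap: 0.127
```

Emit:
move_arm --travel '[[0, 0, 0.03], [-0.14, 0, 0.05], [-0.27, 0, 0.07], [-0.41, 0, 0.09], [-0.41, 0, 0.09]]' --dr '[[0, 0, 0], [0, 0.053, 0], [0, 0.107, 0], [0, 0.16, 0], [0, 0.16, 0]]' --gripper '[-1, -1, -1, -1, -1]'

```text
time_s: 8.32
eef_pos: [0.4934, -0.1965, 0.3628]
tcp_rot: [[0.978, 0.206, 0.028], [0.206, -0.979, 0.006], [0.028, 0.0, -1.0]]
force: [-0.3, -0.3, -3.4]
finger_gap: 0.131
```

```bash
cat > st.py <<'E'
from h import *
s=sense(); A=s['tcp_rot']; c,sn=np.cos(YAW),np.sin(YAW); B=np.array([[c,sn,0],[-sn,c,0],[0,0,1]])
Rc=B@A@np.diag([1,-1,-1]); g=B@(s['eef_pos']-np.array([.5039,-.1943,.006]))*1000
f=g-Rc@[0,0,342.4]
print('t',s['time_s'],'tilt',np.degrees(np.arctan2(-Rc[0,2],Rc[2,2])).round(2),'foot',f.round(2),'tip',(f+Rc@[51,0,82]).round(2),'H',(f+Rc@[48.75,0,99.5]).round(2),'toprear',(f+Rc@[51,0,117]).round(2),'botfront',(f+Rc@[46.5,0,82]).round(2))
print('F',(B@s['force']).round(2),'M',(B@s['wrist_torque']).round(2),'gap',s['finger_gap'])
E
python3 st.py
```

```text
t 8.325 tilt 1.61 foot [-1.06 -0.05 14.55] tip [47.61 -0.27 97.96] H [ 44.86  -0.26 115.39] toprear [ 46.62  -0.27 132.94] botfront [43.11 -0.25 97.83]
F [-0.39 -0.24 -3.36] M [-0.02  0.06 -0.03] gap 0.131293632919905
```

Emit:
move_arm --travel '[[-0.14, 0, 0.017], [-0.27, 0, 0.035], [-0.41, 0, 0.053], [-0.54, 0, 0.073], [-0.54, 0, 0.073]]' --dr '[[0, 0.053, 0], [0, 0.107, 0], [0, 0.16, 0], [0, 0.213, 0], [0, 0.213, 0]]' --gripper '[-1, -1, -1, -1, -1]'

```text
time_s: 8.95
eef_pos: [0.4804, -0.1992, 0.3606]
tcp_rot: [[0.976, 0.206, 0.064], [0.205, -0.979, 0.013], [0.065, 0.0, -0.998]]
force: [-0.2, 0.2, -3.3]
finger_gap: 0.13
```

```bash
python3 st.py
```

```text
t 8.95 tilt 3.74 foot [-1.68 -0.02 12.89] tip [43.86 -0.23 98.05] H [ 40.47  -0.21 115.36] toprear [ 41.58  -0.21 132.97] botfront [39.37 -0.21 97.75]
F [-0.14  0.25 -3.28] M [-0.03  0.19 -0.02] gap 0.12958601612235876
```

Emit:
move_arm --travel '[[-0.14, 0, 0.015], [-0.27, 0, 0.031], [-0.41, 0, 0.049], [-0.54, 0, 0.067], [-0.54, 0, 0.067]]' --dr '[[0, 0.053, 0], [0, 0.107, 0], [0, 0.16, 0], [0, 0.213, 0], [0, 0.213, 0]]' --gripper '[-1, -1, -1, -1, -1]'

```text
time_s: 9.57
eef_pos: [0.4673, -0.202, 0.358]
tcp_rot: [[0.973, 0.206, 0.1], [0.205, -0.979, 0.021], [0.102, 0.0, -0.995]]
force: [0.2, 0.0, -3.5]
finger_gap: 0.129
```

```bash
python3 st.py
```

```text
t 9.575 tilt 5.87 foot [-2.37 -0.03 11.38] tip [39.97 -0.22 98.16] H [ 35.94  -0.2  115.34] toprear [ 36.39  -0.2  132.98] botfront [35.49 -0.2  97.7 ]
F [ 0.23 -0.04 -3.48] M [ 0.01  0.25 -0.06] gap 0.12916403897497222
```

Emit:
move_arm --travel '[[-0.14, 0, 0.013], [-0.28, 0, 0.028], [-0.41, 0, 0.044], [-0.54, 0, 0.062], [-0.54, 0, 0.062]]' --dr '[[0, 0.053, 0], [0, 0.107, 0], [0, 0.16, 0], [0, 0.213, 0], [0, 0.213, 0]]' --gripper '[-1, -1, -1, -1, -1]'

```text
time_s: 10.2
eef_pos: [0.4543, -0.2047, 0.355]
tcp_rot: [[0.969, 0.206, 0.136], [0.204, -0.979, 0.029], [0.139, 0.0, -0.99]]
force: [0.0, 0.3, -3.9]
finger_gap: 0.132
```

```bash
python3 st.py
python3 - <<'E'
from h import *
togo(sense()['eef_pos']+[0,0,.04],sense()['tcp_rot'])
p=cam('scene')[0]; cv2.imwrite('pics/s2.png',cv2.resize(p[150:310,150:290],None,fx=4,fy=3.7,interpolation=2)[...,::-1])
E
```

```text
t 10.2 tilt 8.0 foot [-3.   -0.02  9.95] tip [36.09 -0.2  98.24] H [ 31.43  -0.18 115.26] toprear [ 31.22  -0.17 132.9 ] botfront [31.63 -0.18 97.62]
F [ 0.07  0.32 -3.86] M [ 0.05  0.29 -0.01] gap 0.13157325995800787
t 10.2 tcp [ 0.4543 -0.2047  0.355 ] gap 0.132 F [ 0.01  0.33 -3.86]
travel [ 0.22  0.   -1.58] dr [0. 0. 0.]
```

View pics/s2.png

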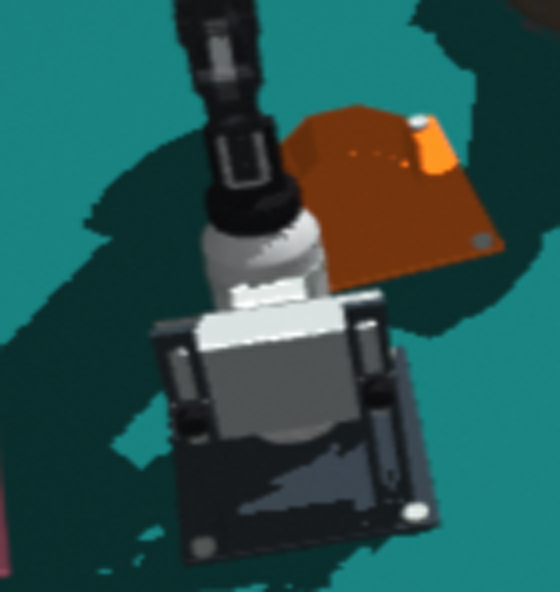

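The hook arm is now visible in front of the rail, at (270,293) in the crop. Computed tip is x = 36 mm, tilt 8°, foot 16 mm above the shelf, so it is freed with no contact force. Lifting straight up.

Emit:
move_arm --travel '[[0.01, 0, -0.08], [0.03, 0, -0.2], [0.05, 0, -0.35], [0.07, 0, -0.5], [0.07, 0, -0.5]]' --dr '[[0, 0, 0], [0, 0, 0], [0, 0, 0], [0, 0, 0], [0, 0, 0]]' --gripper '[-1, -1, -1, -1, -1]'

```text
time_s: 10.88
eef_pos: [0.4548, -0.2047, 0.3681]
tcp_rot: [[0.969, 0.206, 0.137], [0.204, -0.979, 0.028], [0.14, 0.0, -0.99]]
force: [0.4, -0.5, -4.5]
finger_gap: 0.124
```

```bash
python3 st.py
```

```text
t 10.875 tilt 8.03 foot [-2.38 -0.25 23.09] tip [ 36.67  -0.38 111.41] H [ 31.99  -0.35 128.43] toprear [ 31.78  -0.34 146.07] botfront [ 32.21  -0.36 110.78]
F [ 0.28 -0.53 -4.51] M [-0.03  0.29 -0.  ] gap 0.1241383647111745
```

Emit:
move_arm --travel '[[0.03, 0, -0.3], [0.07, 0, -0.6], [0.1, 0, -0.9], [0.13, 0, -1.2], [0.16, 0, -1.5]]' --dr '[[0, 0, 0], [0, 0, 0], [0, 0, 0], [0, 0, 0], [0, 0, 0]]' --gripper '[-1, -1, -1, -1, -1]'

```text
time_s: 11.5
eef_pos: [0.4534, -0.205, 0.406]
tcp_rot: [[0.969, 0.206, 0.136], [0.204, -0.979, 0.029], [0.139, 0.0, -0.99]]
force: [0.9, 0.4, -3.9]
finger_gap: 0.136
```

Emit:
move_arm --travel '[[-0.2, 0, -0.7], [-0.2, 0, -1.4], [-0.2, 0, -2.1], [-0.2, 0, -2.8], [-0.2, 0, -2.8]]' --dr '[[0, 0, 0], [0, 0, 0], [0, 0, 0], [0, 0, 0], [0, 0, 0]]' --gripper '[-1, -1, -1, -1, -1]'

```text
time_s: 12.12
eef_pos: [0.4388, -0.2082, 0.4761]
tcp_rot: [[0.969, 0.206, 0.139], [0.204, -0.979, 0.027], [0.142, 0.002, -0.99]]
force: [0.8, -0.6, -4.1]
finger_gap: 0.133
```

```bash
python3 st.py; python3 -c "
from h import *
togo([.46,0.0,.52],Rg())"
```

```text
t 12.125 tilt 8.14 foot [-18.09  -0.8  131.15] tip [ 20.78  -0.8  219.54] H [ 16.08  -0.74 236.55] toprear [ 15.83  -0.7  254.19] botfront [ 16.33  -0.78 218.9 ]
F [ 0.62 -0.71 -4.1 ] M [-0.02  0.26 -0.01] gap 0.13299079344817175
t 12.125 tcp [ 0.4388 -0.2082  0.4761] gap 0.133 F [ 0.76 -0.56 -4.1 ]
travel [ 2.77 -7.97 -1.4 ] dr [ 0.01 -0.81 -0.03]
```

Emit:
move_arm --travel '[[0.2, -0.8, -1.0], [0.7, -2.3, -1.3], [1.3, -4.0, -1.4], [2.0, -5.8, -1.4], [2.77, -7.6, -1.4]]' --dr '[[0, -0.1, 0], [0, -0.25, 0], [0, -0.4, 0], [0, -0.6, 0], [0, -0.81, 0]]' --gripper '[-1, -1, -1, -1, -1]'

```text
time_s: 12.75
eef_pos: [0.462, -0.0076, 0.5182]
tcp_rot: [[0.979, 0.206, -0.003], [0.206, -0.979, -0.001], [-0.003, 0.0, -1.0]]
force: [0.6, 0.5, -3.5]
finger_gap: 0.129
```

```bash
python3 -c "
from h import *
togo([.49,0.15,.50],Rg())"
```

```text
t 12.75 tcp [ 0.462  -0.0076  0.5182] gap 0.129 F [ 0.6   0.45 -3.53]
travel [ 2.39 -5.94  0.72] dr [ 0.    0.02 -0.03]
```

Emit:
move_arm --travel '[[0.5, -1.2, 0.2], [1.0, -2.4, 0.4], [1.5, -3.6, 0.6], [2.0, -4.8, 0.7], [2.4, -5.9, 0.7]]' --dr '[[0, 0, 0], [0, 0, 0], [0, 0, 0], [0, 0.02, 0], [0, 0.02, 0]]' --gripper '[-1, -1, -1, -1, -1]'

```text
time_s: 13.38
eef_pos: [0.4906, 0.1489, 0.4998]
tcp_rot: [[0.978, 0.206, 0.001], [0.206, -0.978, 0.0], [0.001, -0.0, -1.0]]
force: [0.7, -0.2, -3.8]
finger_gap: 0.127
```

Emit:
move_arm --travel '[[0, 0, 0], [0, 0, 0], [0, 0, 0]]' --dr '[[0, 0, 0], [0, 0, 0], [0, 0, 0]]' --gripper '[-1, -1, -1]'

```text
time_s: 13.75
eef_pos: [0.4904, 0.147, 0.5007]
tcp_rot: [[0.979, 0.205, 0.002], [0.205, -0.979, 0.0], [0.002, 0.0, -1.0]]
force: [-0.5, 0.2, -3.6]
finger_gap: 0.131
```

Run:
```python
from h import *
p,d,*k=cam('wrist'); cv2.imwrite('pics/w3.png',p[...,::-1])
C=cloud(d,*k); hsv=cv2.cvtColor(p,cv2.COLOR_RGB2HSV)
m=((hsv[...,0]<25)&(hsv[...,1]>50)&(hsv[...,2]>90)&(np.hypot(C[...,0]-.517,C[...,1]-.204)<.075)&(abs(C[...,2])<.02)).astype(np.uint8)
c=max(cv2.findContours(m,0,1)[0],key=cv2.contourArea)
cc=np.array([ray(u,v,.004,*k)[:2] for u,v in c[:,0]]).astype(np.float32)
print(m.sum(),cv2.minEnclosingCircle(cc),cc.min(0),cc.max(0))
togo([.517,.204,.50],Rg())
p,d,*k=cam('top'); C=cloud(d,*k)
```

```text
8487 ((0.5176910161972046, 0.20425158739089966), 0.05820664018392563) [0.46015802 0.14806376] [0.5754891  0.26232854]
t 13.8 tcp [0.4904 0.147  0.5008] gap 0.131 F [-0.99 -0.08 -4.1 ]
travel [ 1.51 -2.01  0.03] dr [ 0.   -0.01 -0.03]
```

View pics/w3.png

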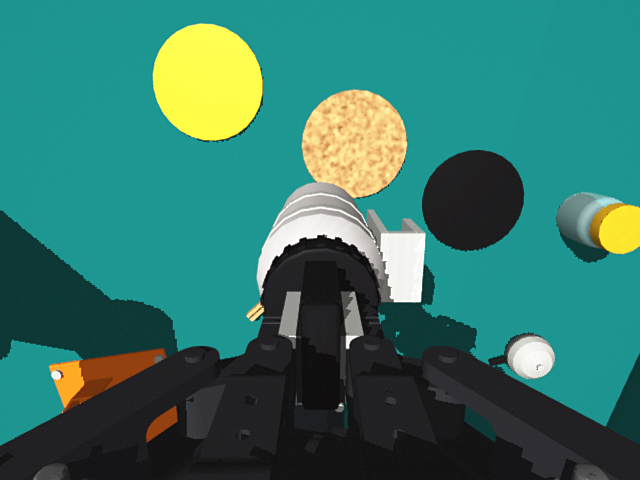

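The wrist view shows the cork mat at (355,143), partly below the hanging canister. It fits (0.5177,0.2043) with r = 58 mm, agreeing with the earlier estimates. Moving over it and going down.

Emit:
move_arm --travel '[[0.5, -0.7, 0], [1.0, -1.4, 0.5], [1.53, -2.02, 1.5], [1.53, -2.02, 2.7], [1.53, -2.02, 3.8]]' --dr '[[0, -0.01, 0], [0, -0.01, 0], [0, -0.01, 0], [0, -0.01, 0], [0, -0.01, 0]]' --gripper '[-1, -1, -1, -1, -1]'

```text
time_s: 14.48
eef_pos: [0.518, 0.2065, 0.403]
tcp_rot: [[0.978, 0.207, -0.002], [0.207, -0.978, -0.001], [-0.002, 0.0, -1.0]]
force: [-0.3, 0.3, -3.3]
finger_gap: 0.131
```

Emit:
move_arm --travel '[[0, 0, 0.6], [0, 0, 1.1], [0, 0, 1.5], [0, 0, 1.7], [0, 0, 1.7]]' --dr '[[0, 0, 0], [0, 0, 0], [0, 0, 0], [0, 0, 0], [0, 0, 0]]' --gripper '[-1, -1, -1, -1, -1]'

```text
time_s: 15.1
eef_pos: [0.5177, 0.205, 0.3633]
tcp_rot: [[0.979, 0.206, 0.0], [0.206, -0.979, 0.0], [0.0, -0.0, -1.0]]
force: [-0.1, -0.2, -4.0]
finger_gap: 0.132
```

```bash
python3 -c "
from h import *
togo([.5177,.2043,.3464],Rg())
print(sense()['tcp_rot'].round(4).tolist())"
```

```text
t 15.1 tcp [0.5177 0.205  0.3633] gap 0.132 F [-0.1  -0.21 -3.95]
travel [-0.01  0.03  0.68] dr [-0.   -0.   -0.03]
[[0.9786, 0.206, 0.0], [0.206, -0.9786, 0.0001], [0.0, -0.0001, -1.0]]
```

17 mm to go, so coming down in slow steps.

Emit:
move_arm --travel '[[0, 0, 0.15], [0, 0, 0.3], [0, 0, 0.42], [0, 0, 0.5], [0, 0, 0.54]]' --dr '[[0, 0, 0], [0, 0, 0], [0, 0, 0], [0, 0, 0], [0, 0, 0]]' --gripper '[-1, -1, -1, -1, -1]'

```text
time_s: 15.72
eef_pos: [0.5177, 0.2051, 0.3495]
tcp_rot: [[0.979, 0.206, -0.0], [0.206, -0.979, -0.0], [-0.0, 0.0, -1.0]]
force: [-0.3, -0.2, -3.5]
finger_gap: 0.131
```

Emit:
move_arm --travel '[[0, 0, 0.02], [0, 0, 0.04], [0, 0, 0.06], [0, 0, 0.08], [0, 0, 0.08]]' --dr '[[0, 0, 0], [0, 0, 0], [0, 0, 0], [0, 0, 0], [0, 0, 0]]' --gripper '[-1, -1, -1, -1, -1]'

```text
time_s: 16.35
eef_pos: [0.5177, 0.2051, 0.3476]
tcp_rot: [[0.979, 0.206, -0.0], [0.206, -0.979, -0.0], [-0.0, -0.0, -1.0]]
force: [0.0, 0.2, -3.7]
finger_gap: 0.131
```

Emit:
move_arm --travel '[[0, 0, 0.02], [0, 0, 0.04], [0, 0, 0.05], [0, 0, 0.05]]' --dr '[[0, 0, 0], [0, 0, 0], [0, 0, 0], [0, 0, 0]]' --gripper '[-1, -1, -1, -1]'

```text
time_s: 16.85
eef_pos: [0.5177, 0.2051, 0.3465]
tcp_rot: [[0.979, 0.206, -0.0], [0.206, -0.979, -0.0], [-0.0, -0.0, -1.0]]
force: [0.2, 0.6, -4.4]
finger_gap: 0.127
```

Emit:
move_arm --travel '[[0, 0, 0.02], [0, 0, 0.04], [0, 0, 0.05], [0, 0, 0.05]]' --dr '[[0, 0, 0], [0, 0, 0], [0, 0, 0], [0, 0, 0]]' --gripper '[-1, -1, -1, -1]'

```text
time_s: 17.35
eef_pos: [0.5176, 0.2052, 0.3464]
tcp_rot: [[0.978, 0.206, 0.001], [0.206, -0.979, 0.001], [0.001, -0.001, -1.0]]
force: [-1.7, -0.1, 5.9]
finger_gap: 0.129
```

Landed at z 0.3464 as predicted. Relieving the press, then opening gently.

Emit:
move_arm --travel '[[0, 0, -0.02], [0, 0, -0.03], [0, 0, -0.03]]' --dr '[[0, 0, 0], [0, 0, 0], [0, 0, 0]]' --gripper '[-1, -1, -1]' --squeeze 20

```text
time_s: 17.73
eef_pos: [0.5177, 0.2052, 0.3464]
tcp_rot: [[0.979, 0.206, 0.001], [0.206, -0.979, 0.0], [0.001, -0.0, -1.0]]
force: [-1.9, 0.2, 6.3]
finger_gap: 0.132
```

Emit:
move_arm --travel '[[0, 0, 0], [0, 0, 0], [0, 0, 0], [0, 0, 0], [0, 0, 0]]' --dr '[[0, 0, 0], [0, 0, 0], [0, 0, 0], [0, 0, 0], [0, 0, 0]]' --gripper '[-0.6, -0.4, -0.2, 0, 0]'

```text
time_s: 18.35
eef_pos: [0.5177, 0.2051, 0.3459]
tcp_rot: [[0.979, 0.206, -0.0], [0.206, -0.979, -0.0], [-0.0, 0.0, -1.0]]
force: [0.4, 0.7, -0.2]
finger_gap: 0.499
```

Run:
```python
from h import *
s=sense(); print(s['force'],s['eef_pos'],s['finger_gap'])
p,d,*k=cam('wrist'); cv2.imwrite('pics/w4.png',p[...,::-1])
```

```text
[ 0.43644634  0.71843068 -0.17474613] [0.51769932 0.20508433 0.34588024] 0.49943307448257157
```

View pics/w4.png

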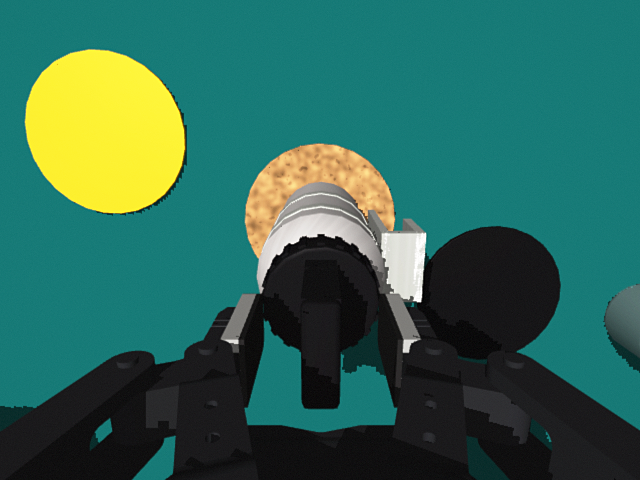

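The fingers at (245,330) and (400,330) stand clear on both sides of the loop at (320,355), and the canister stands on the mat. Retreating straight up.

Emit:
move_arm --travel '[[0, 0, -0.5], [0, 0, -1.5], [0, 0, -2.8], [0, 0, -4.2], [0, 0, -5.5]]' --dr '[[0, 0, 0], [0, 0, 0], [0, 0, 0], [0, 0, 0], [0, 0, 0]]' --gripper '[0, 0, 0, 0, 0]'

```text
time_s: 19.02
eef_pos: [0.5174, 0.205, 0.4858]
tcp_rot: [[0.979, 0.206, 0.001], [0.206, -0.979, 0.001], [0.001, -0.0, -1.0]]
force: [-0.0, 0.8, -0.0]
finger_gap: 0.499
```

Emit:
move_arm --travel '[[-1.5, 0, 0], [-3, 0, 0], [-4.5, 0, 0], [-4.5, 0, 0], [-4.5, 0, 0]]' --dr '[[0, 0, 0], [0, 0, 0], [0, 0, 0], [0, 0, 0], [0, 0, 0]]' --gripper '[0, 0, 0, 0, 0]'

```text
time_s: 19.65
eef_pos: [0.4079, 0.182, 0.4843]
tcp_rot: [[0.979, 0.206, 0.002], [0.206, -0.979, 0.001], [0.002, -0.0, -1.0]]
force: [-0.0, 0.2, 0.6]
finger_gap: 0.496
```

Run:
```python
from h import *
o=[]
for n in ['scene','wrist']:
    p,d,*k=cam(n); C=cloud(d,*k); o.append(p)
    X=C[(abs(C[...,0]-.517)<.08)&(abs(C[...,1]-.205)<.06)&(d>.05)]
    for lo,hi in [(.199,.212),(.155,.17)]:
        s=X[(X[:,2]>lo)&(X[:,2]<hi)]
        if len(s)>4: print(n,lo,len(s),s.mean(0).round(4),cv2.minAreaRect((s[:,:2]*1000).astype(np.float32)))
cv2.imwrite('pics/end.png',np.hstack([cv2.resize(q,(400,300)) for q in o])[...,::-1])
s=sense(); print(s['time_s'],s['force'],s['eef_pos'])
```

```text
scene 0.199 108 [0.5201 0.2061 0.2038] ((518.6369018554688, 205.9951934814453), (14.003280639648438, 37.396427154541016), 10.687967300415039)
scene 0.155 247 [0.5288 0.2048 0.1623] ((521.5993041992188, 204.35174560546875), (48.76262283325195, 43.26676559448242), 58.190250396728516)
wrist 0.199 1303 [0.5164 0.2066 0.2054] ((517.6859130859375, 205.81182861328125), (12.758369445800781, 36.381813049316406), 10.692018508911133)
wrist 0.155 1858 [0.5072 0.2076 0.1637] ((511.9599609375, 207.3487091064453), (48.396060943603516, 36.192142486572266), 75.48406982421875)
19.75 [ 0.58804559  0.75358535 -0.14549977] [0.40842045 0.18212666 0.48351188]
```

View pics/end.png

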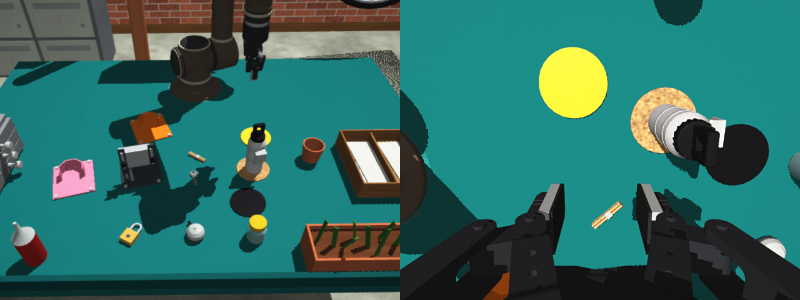

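The final picture shows the canister upright on the cork mat (scene half, 253,165), the bracket empty and the bystanders in place. Loop centre is (0.5177,0.2058) against the mat's (0.5177,0.2043), an offset of about 2 mm.

```bash
python3 -c "
from station import finish_job
print(finish_job())"
```

```text
the job is handed in; nothing more can be done
None
```

The canister is standing upright and released near the middle of the cork mat, and the job was handed in at about 20 s of the 61 s allowed. `finish_job` gives no verdict, so what follows is from my own checks.

- **Getting it out:** I gripped the loop and raised the canister about 17 mm until the hook met the rail's top lip, at about 4 N. I backed off about 1 mm, then drew the hook 15 mm forward while tilting 8°. The hook tip came to a computed 36 mm behind the bracket's origin with the foot about 16 mm up, still in the shoe. No contact force showed during the draw or the lift-out.
- **Setting down:** It met the mat with about 9–10 N, under the 25 N limit. My attempt to ease that by backing off 0.75 mm did not change the reading, so I opened the gripper from there.
- **Last checks:** The loop is about 2 mm from the mat's centre, its top at the expected height. The canister looks upright, the arm is well clear, and the force reading is about zero. The other things on the shelf look unmoved in the picture, but I did not measure them.
- **Disagreement:** The first scene and top views differed by 4–7 mm in x. I used the wrist camera's values, which lay between them.

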